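# Set the sunk regulator knob with its key

## Task

The setting of the small grey regulator box is a slotted, spring-loaded knob sunk below the narrow round opening in its cover. Take the upright black-handled key out of its metal stand, reach with it through the opening into the knob's slot, press the knob down and turn it clockwise past its safety catch, all the way to its end stop, gently and without forcing anything. Then lift the key out and hang it back upright in its stand.

Things in the scene. Friction and masses are not known exactly. Their poses are not given: they have to be found in the camera images.
- regulator: grey sheet-metal box, 110 (its x) x 96 (its y) x 75 mm high, fixed to the desk; origin at the centre of its underside, z up; two brass hose barbs on its +x side. On its z axis a 28 mm round opening in the cover, the knob below it. The key must never load box or knob with more than 35 N (push plus both sides of the blade; turning with over about 0.2 N m does that; 0.1 is enough)
- opening (a point): centre of the round opening, level with the top of the cover (75 mm above the desk); axes as the regulator's
- knob_nominal (a point): point on the knob's axis 21 mm below the cover's top, where the top of the black setting knob (26 mm diameter) lies on average; NOT measured on the knob: the true top is anywhere 15 to 27 mm below the cover and must be felt. Across the knob's top runs a slot 7 mm wide, 6 mm deep, open at both ends
- regulator_foot (a point): centre of the box's underside. About its sprung knob: pressed down it travels 6 mm to a hard stop, resisting with 3 N at first, 9 N at the bottom; a catch blocks turning unless it is held 3.5 mm down or more (4.5 is safe); at the end stop it springs up behind the catch when let go. Turning takes 0.03 N m plus rubbing under the key
- knob_turn (a joint): angle of the setting knob, growing clockwise seen from above; starts between 0.2 and 0.5; blocked by the catch from about 0.6 unless pressed down; behind the catch from 1.18; soft end stop from 1.27 (1.5 N m per rad beyond; past 1.4 is forcing). Seen from above the slot points along the regulator's x axis turned anticlockwise by (0.65 - angle) rad
- key_stand: aluminium rest for the key, 70 x 70 x 66 mm, fixed to the desk; origin at the centre of its underside, z up; in the middle of its top plate (8 mm thick) is a round hole of 22 mm diameter with a chamfer, clear below down to 6 mm above the desk
- stand_hole (a point): centre of the stand's hole, level with the top of the stand (66 mm above the desk). At the start the key hangs in the hole on its collar, its tip 56 mm below this point
- setting_key: loose upright key, 103 mm long, 0.08 to 0.17 kg; origin at its lower tip, z up along it. From the tip: flat blade 16 mm wide (along x), 4 mm thick (y; lowest 4 mm only 2.5), 10 mm long; steel shank 16 mm thick up to 56 mm; collar of 32 mm diameter, 56 to 60 mm; neck; black flat handle 73 to 103 mm, 36 along x, 12 thick along y (grip across y)

How it is judged:
By the outcome, as a careful person would: the job done as asked, in the order asked, and still so for the second after the job is handed in, with the robot touching nothing.
It also fails if it takes over 72 s, if anything falls off the work surface, if the arm or the gripper's body presses on something with over 40 N, if the wrist force passes 120 N, or if a joint passes its speed limit or range.

## Robot

A 6-joint arm with a two-finger parallel gripper is mounted at the origin on a cart in front of the work surface, level with it; the furniture and walls round the work are solid. World frame = base frame: x ahead of the robot, y to its left, z up, the work surface at z = 0. Lengths are in m, angles in rad, forces in N, time in s.
With the tool pointing down it reaches from about 0.25 to 0.775 m from the base axis. Payload 8.9 kg.
Tool frame: the origin (TCP) lies at the very end of the fingers, on their centre line; the grasp point (between the pads) lies 19 mm behind it (grip_depth is the distance from the TCP to the grasp point, in m); z points along the fingers, y is the line along which they close (so a half turn about z gives the same grasp; the last joint's range is limited). The gripper opens to 85 mm and grips with 20 to 120 N. Pads are 22 mm wide; open, the fingers measure 114 mm over their backs; the gripper's body (76 mm by 85 mm) begins 54 mm behind the grasp point. The pads swing forward as they close: fully open they stand 13 mm farther back than shut.
Start: joints at [-1.371, 0.291, -0.153, 1.127, 0, 1.431], TCP at [0.174, -0.495, 0.231] pointing down, gripper open.
Joint ranges: [-2.52, 2.52], [-0.91, 1.74], [-1.3, 1.37], [-1.96, 2.02], [-1.52, 1.47], [-3.14, 3.14]. Speed limits (rad/s): [2.22, 2.22, 2.79, 3.14, 3.14, 3.14].

## Interface

Orientations are given as a 3x3 rotation matrix whose columns are the frame's x, y, z axes.
In Python, from plant import * gives the robot as it stands. Calls block until the motion is done:
- goto(position, orientation): joint-space move of the TCP to a pose.
- move_straight(position, ori=None, max_speed=0.15, max_force=None): straight line of the TCP; ori=None keeps the orientation; max_speed is the mean speed in m/s. With max_force (N) it stops when the force on the tool has changed by that much, and returns True; else False.
- movej(angles): joint-space move.
- grip(opening, effort=None): finger opening in m; effort is the grip in N (None keeps the last); returns when the fingers have stopped.
- pause(seconds).
- solve_ik(position, orientation): joint angles nearest the present ones, or None.
- observe(): the state.
- get_image(name): name is "side" or "top"; returns a dict with "color" (420x560x3 uint8, blue, green, red), "range_z" (420x560 float32, m along the optical axis (not along the pixel's ray), 0 where there is no reading), "fx", "fy", "cx", "cy" (pixels), "eye" and "rotation" of the camera in the world. Camera axes: x right, y up, looking along -z (the intrinsics and any distortion apply to the point x, -y, -z); pixel columns grow to the right and rows downward; lengths in m; the calibration is good to about 2 mm. A picture is of the moment at which its call begins.
A pose or a line that the arm cannot do raises MotionError and nothing moves.
- sign_off(): hands the job in; it is judged then, once.
The state is a dict: "time": time; "joints": joint angles; "qvel": joint speeds; "effort": joint torques, N m; "tcp_pos": TCP position; "ee_rot": TCP orientation; "contact_force": force on the tool from outside, world axes, zero at the start; "wrist_torque": the same for the moment, N m; "grip_width": finger opening in m; "finger_force": force on a finger pad.
Only numpy, scipy, OpenCV 4.12 (cv2) and the standard library are available. Lean on these libraries where they do the work, as an engineer would, in place of code of your own. Each camera call takes 0.05 s, during which the arm holds its last target. There are 200 camera calls.

## Working session

There is one attempt and no reset: what is moved stays moved. The work goes in short steps, each a Python script; the robot and the scene stay as the last script left them, time stands still between calls to the robot, and variables do not carry over. Pictures are saved under pics/ and viewed, at most 10 in all, crops included, and the job is handed in when it is done.

```bash
ls; mkdir -p pics; python3 - <<'E'
from plant import *
import cv2,numpy as np
for n in("top","side"):
    d=get_image(n); np.savez(f"pics/{n}0.npz",**d); cv2.imwrite(f"pics/{n}0.png",d["color"])
    print(n,d["fx"],d["fy"],d["cx"],d["cy"],d["eye"],np.array(d["rotation"]).round(3).tolist(),[k for k in d])
o=observe();print(o["time"],o["tcp_pos"],o["contact_force"],o["grip_width"],o["ee_rot"])
E
```

```text
pics
top 471.8040230836407 471.8040230836407 271.3605051568249 204.73261258229954 [ 0.37083284 -0.03681638  0.93459348] [[0.024, 0.99, -0.137], [-0.999, 0.029, 0.032], [0.036, 0.136, 0.99]] ['color', 'range_z', 'fx', 'fy', 'cx', 'cy', 'eye', 'rotation']
side 388.3942608140598 388.3942608140598 279.4682537456645 211.25485479206486 [0.35373719 0.73950253 0.38227537] [[-0.989, 0.048, -0.143], [-0.15, -0.348, 0.925], [-0.005, 0.936, 0.351]] ['color', 'range_z', 'fx', 'fy', 'cx', 'cy', 'eye', 'rotation']
0.1 [ 0.17443293 -0.4947842   0.23079585] [-0.13371499  0.01457423  0.29713642] 0.0853728800074832 [[ 9.43153546e-01  3.32357248e-01 -2.19473305e-04]
 [ 3.32357280e-01 -9.43152894e-01  1.12104321e-03]
 [ 1.65589952e-04 -1.13025943e-03 -9.99999348e-01]]
```

View pics/top0.png

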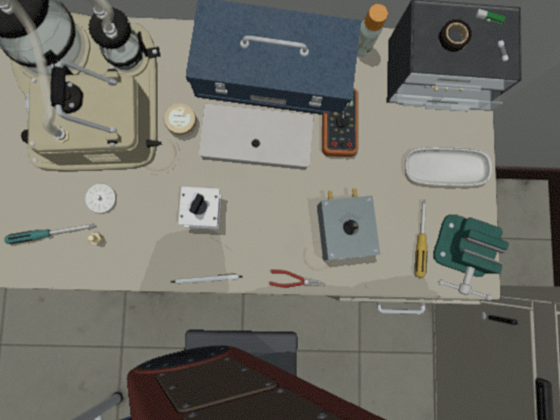

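View pics/side0.png

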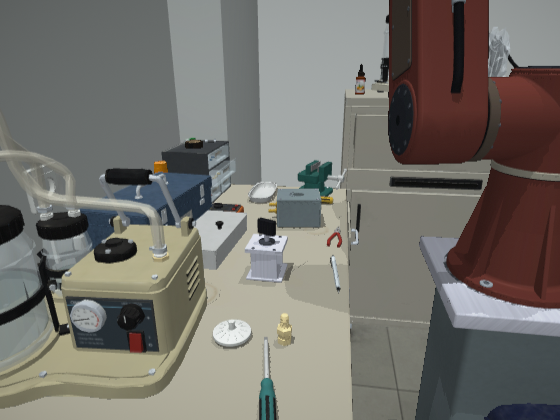

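The top picture shows the stand with the key's black handle at about (199,207). The regulator is at about (349,228), with its brass barbs on the upper (+x) edge. I'll measure both.

```bash
cat > h.py <<'E'
import numpy as np,cv2
def load(n): return dict(np.load(n))
def plane(d,uv,z):
    uv=np.atleast_2d(np.asarray(uv,float)); R=d["rotation"]
    r=np.c_[(uv[:,0]-d["cx"])/d["fx"],-(uv[:,1]-d["cy"])/d["fy"],-np.ones(len(uv))]@R.T
    return d["eye"]+r*((z-d["eye"][2])/r[:,2])[:,None]
def proj(d,p):
    c=(np.atleast_2d(p)-d["eye"])@d["rotation"]
    return np.c_[d["cx"]+d["fx"]*c[:,0]/-c[:,2],d["cy"]-d["fy"]*c[:,1]/-c[:,2]]
def cloud(d):
    v,u=np.mgrid[:420,:560]; z=d["range_z"]
    c=np.stack([(u-d["cx"])/d["fx"]*z,-(v-d["cy"])/d["fy"]*z,-z],-1)
    return c@d["rotation"].T+d["eye"]
E
python3 - <<'E'
from h import *
d=load("pics/top0.npz");P=cloud(d)
def rect(box,zlo,zhi,z,name):
    u0,v0,u1,v1=box;m=np.zeros((420,560),np.uint8)
    s=P[v0:v1,u0:u1,2];m[v0:v1,u0:u1]=((s>zlo)&(s<zhi)&(d["range_z"][v0:v1,u0:u1]>0))*255
    m=cv2.morphologyEx(m,cv2.MORPH_OPEN,np.ones((3,3)))
    cs,_=cv2.findContours(m,0,2);c=max(cs,key=cv2.contourArea)[:,0]
    w=plane(d,c,z)[:,:2]*1000
    r=cv2.minAreaRect(w.astype(np.float32));print(name,r,len(c),np.median(s[(s>zlo)&(s<zhi)]))
    return m
rect((310,180,390,275),.06,.09,.075,"reg");rect((170,178,230,240),.05,.08,.066,"stand")
m=rect((180,180,220,235),.09,.125,.113,"handle")
print(P[200:215:3,190:212:3,2].round(3))
d2=load("pics/side0.npz")
a=cv2.resize(d["color"][175:275,165:235],None,fx=5,fy=5,interpolation=2)
b=cv2.resize(d["color"][185:265,312:388],None,fx=5,fy=5,interpolation=2);b=cv2.copyMakeBorder(b,0,100,0,0,0)
cv2.imwrite("pics/crop0.png",np.hstack([a,b]))
E
```

```text
reg ((452.8772277832031, -210.1531524658203), (110.23509979248047, 98.63140106201172), 7.244853496551514) 50 0.07628349357265946
stand ((484.6650695800781, 68.91232299804688), (70.73395538330078, 70.68769836425781), 88.35697937011719) 22 0.06762919937954892
handle ((483.2886657714844, 67.57227325439453), (15.721324920654297, 36.151485443115234), 66.26860809326172) 34 0.11341849665301718
[[0.069 0.112 0.117 0.115 0.099 0.073 0.069 0.07 ]
 [0.069 0.112 0.113 0.111 0.071 0.071 0.068 0.068]
 [0.07  0.114 0.114 0.098 0.071 0.071 0.069 0.066]
 [0.116 0.116 0.112 0.07  0.071 0.071 0.067 0.068]
 [0.067 0.112 0.106 0.071 0.072 0.066 0.066 0.067]]
```

View pics/crop0.png

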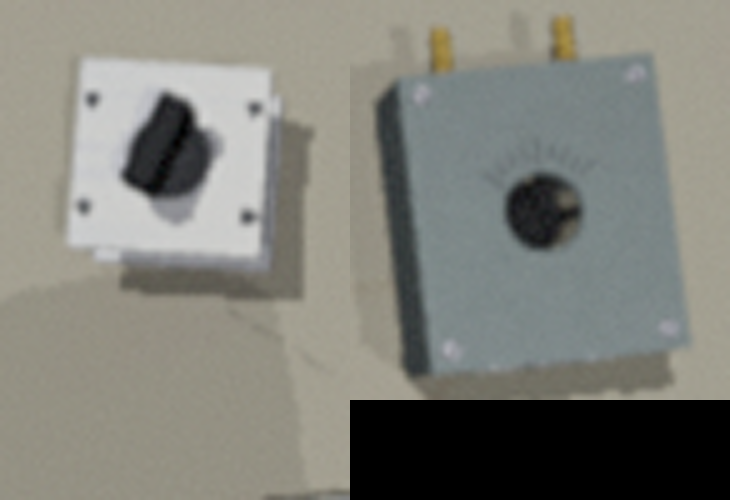

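The crop shows the handle's long axis running up and to the right, at about −24° in the world. The opening is centred near full-image pixel (351,227). Next I'll measure the opening, the handle top and the slot, and check reach.

```bash
cat >> h.py <<'E'
def Rz(yaw): # tool x at yaw, pointing down
    c,s=np.cos(yaw),np.sin(yaw); return np.array([[c,s,0],[s,-c,0],[0,0,-1.]])
E
python3 - <<'E'
from h import *
from plant import *
d=load("pics/top0.npz");P=cloud(d)
g=cv2.cvtColor(d["color"],cv2.COLOR_BGR2GRAY)
hs=d["color"].astype(int)
# opening: pixels differing from cover colour
cov=np.median(hs[235:250,335:365].reshape(-1,3),0)
m=np.zeros((420,560),np.uint8);m[212:243,335:368]=(np.abs(hs-cov).max(2)>28)[212:243,335:368]*255
c=max(cv2.findContours(m,0,1)[0],key=cv2.contourArea)[:,0]
w=plane(d,c,.075)[:,:2]*1000
print("opening",cv2.minEnclosingCircle(w.astype(np.float32)),cv2.fitEllipse(w.astype(np.float32)))
# handle dark mask
m=np.zeros((420,560),np.uint8);m[185:222,185:210]=(g<60)[185:222,185:210]*255
top=m&((P[...,2]>.108)*255).astype(np.uint8)
w=plane(d,cv2.findNonZero(top)[:,0],.113)[:,:2]*1000
print("handle top",w.mean(0),cv2.minAreaRect(w.astype(np.float32)))
print("white box z",np.nanmedian(P[120:155,215:300,2]),"near edge x",plane(d,(200,166),.04),P[280,200:240:10,2])
crop=cv2.resize(g[215:240,338:364],None,fx=16,fy=16,interpolation=2).astype(float)
cv2.imwrite("pics/hole.png",np.clip((crop-15)*3,0,255).astype(np.uint8))
for y in (-23.7,24.4,-29):
  for a in (0,180):
    for p in ([.484,.068,.15],[.453,-.21,.2]):
      q=solve_ik(p,Rz(np.radians(y+a)));print(y+a,p,None if q is None else np.round(q,2))
E
```

```text
opening ((452.75018310546875, -210.74147033691406), 14.754509925842285) ((452.95513916015625, -211.02536010742188), (27.661611557006836, 28.041458129882812), 10.249634742736816)
handle top [482.74414672  68.44535745] ((480.94512939453125, 65.31448364257812), (20.53792381286621, 31.460906982421875), 59.0874137878418)
white box z 0.046247394313425394 near edge x [[0.56569982 0.07326563 0.04      ]] [0.01165651 0.00405295 0.00073816 0.00490088]
-23.7 [0.484, 0.068, 0.15] [-0.01  0.29 -0.39  0.9   0.   -2.74]
-23.7 [0.453, -0.21, 0.2] [-0.58  0.26 -0.28  1.03  0.    2.97]
156.3 [0.484, 0.068, 0.15] [-0.01  0.29 -0.39  0.9   0.    0.4 ]
156.3 [0.453, -0.21, 0.2] [-0.58  0.26 -0.28  1.03  0.   -0.17]
24.4 [0.484, 0.068, 0.15] [-0.01  0.29 -0.39  0.9   0.    2.71]
24.4 [0.453, -0.21, 0.2] [-0.58  0.26 -0.28  1.03  0.    2.14]
204.4 [0.484, 0.068, 0.15] [-0.01  0.29 -0.39  0.9   0.   -0.44]
204.4 [0.453, -0.21, 0.2] [-0.58  0.26 -0.28  1.03  0.   -1.01]
-29 [0.484, 0.068, 0.15] [-0.01  0.29 -0.39  0.9   0.   -2.65]
-29 [0.453, -0.21, 0.2] [-0.58  0.26 -0.28  1.03  0.    3.07]
151 [0.484, 0.068, 0.15] [-0.01  0.29 -0.39  0.9   0.    0.5 ]
151 [0.453, -0.21, 0.2] [-0.58  0.26 -0.28  1.03  0.   -0.07]
```

View pics/hole.png

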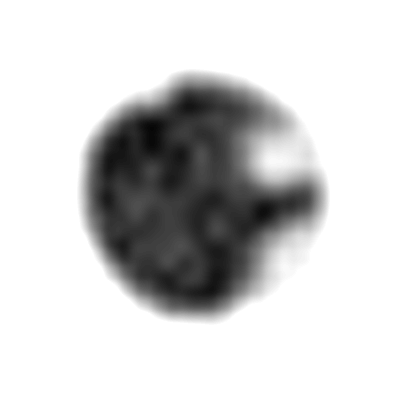

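The opening is round and centred at about (452.8, −210.7) mm. Its right-hand inner wall is sunlit and the slot can't be made out, so I'll find it by feel. Now I'll grasp the key and lift it out.

```bash
python3 - <<'E'
from h import *
from plant import *
R=Rz(np.radians(155.3))
c=[.4838,.0682]
grip(.055,50)
goto(c+[.17],R)
move_straight(c+[.079],max_speed=.12)
print(observe()["time"],observe()["tcp_pos"])
grip(0,60)
o=observe();print(o["time"],o["grip_width"],o["finger_force"],o["contact_force"],o["wrist_torque"])
move_straight(c+[.155],max_speed=.1)
pause(.2)
o=observe();print(o["time"],o["grip_width"],o["finger_force"],o["contact_force"],o["wrist_torque"],o["tcp_pos"])
for n in("top","side"):
    d=get_image(n); np.savez(f"pics/{n}1.npz",**d)
    if n=="side": cv2.imwrite("pics/s1.png",cv2.resize(d["color"][170:300,210:340],None,fx=4,fy=4,interpolation=2))
E
```

```text
3.7167 [0.48430746 0.0681066  0.07952725]
4.175 0.011443080138845456 58.4957492351532 [-1.74419044 -1.4544954   5.72931939] [-0.10748805  0.21474107 -0.0165471 ]
5.2833 0.01120446396984132 58.33831071853638 [-0.19302232  0.20009845 -0.65291057] [-0.01116678 -0.04330603  0.00074858] [0.48339109 0.068199   0.15444548]
```

View pics/s1.png

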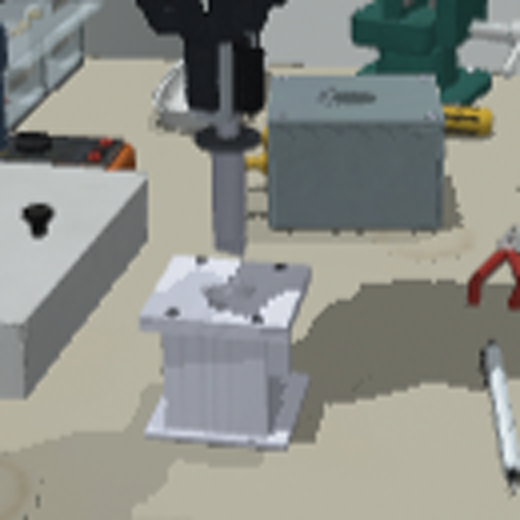

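The side view shows the key held upright in the gripper above the stand's hole. Next I'll go to the opening and centre the key by touching the rim lightly.

```bash
python3 - <<'E'
from h import *
from plant import *
yaw=np.radians(204.4);R=Rz(yaw)
c=np.array([.4528,-.2107])
o=observe();move_straight([*o["tcp_pos"][:2],.18])
goto([*c,.18],R)
print(move_straight([*c,.150],max_speed=.06,max_force=4),observe()["tcp_pos"])
hit=move_straight([*c,.132],max_speed=.02,max_force=3)
o=observe();print(hit,o["tcp_pos"],o["contact_force"],o["time"])
if not hit:
  f=[]
  for _ in range(6): pause(.05);f.append(observe()["contact_force"])
  print("noise",np.std(f,0),np.mean(f,0))
  for k in range(4):
    v=np.array([[1,0],[-1,0],[0,1],[0,-1]][k])
    h=move_straight([*(c+v*.011),.132],max_speed=.025,max_force=3)
    o=observe();print(v,h,((o["tcp_pos"][:2]-c)*1000).round(2),o["contact_force"].round(2),o["time"])
    move_straight([*c,.132],max_speed=.05)
    o=observe();print(((o["tcp_pos"]-[*c,.132])*1000).round(2))
E
```

```text
False [ 0.45279423 -0.21068977  0.14992537]
False [ 0.45289885 -0.21077165  0.13212294] [ 0.57578072 -0.25409888 -1.5335145 ] 8.6833
noise [0.63281599 0.50766388 0.46531971] [-0.45415451 -0.06233042 -1.29626144]
[1 0] True [7.21 0.42] [-0.29 -0.06 -1.87] 9.3583
[-0.38  0.02 -0.01]
[-1  0] True [-6.61 -0.14] [ 2.4  -0.19 -0.99] 10.0083
[ 0.05  0.11 -0.31]
[0 1] True [-0.25  8.86] [-0.01 -3.67  1.17] 10.7083
[-0.22 -0.09 -0.27]
[ 0 -1] True [-0.44 -5.39] [ 0.37  2.14 -0.66] 11.3833
[-0.1   0.27 -0.07]
```

```bash
python3 - <<'E'
from h import *
from plant import *
yaw=np.radians(204.4);R=Rz(yaw)
c=np.array([.4531,-.2090]);z=.132
def touch(v,z,L,F=3):
    h=move_straight([*(c+v*L),z],max_speed=.02,max_force=F)
    o=observe();s=(o["tcp_pos"][:2]-c)@v*1000
    print(v.round(2),h,round(s,2),o["contact_force"].round(1),round(o["time"],2))
    move_straight([*c,z],max_speed=.05);return s,h
move_straight([*c,z],max_speed=.05)
for ax in ([0,1.],[1.,0]):
    v=np.array(ax);a,_=touch(v,z,.011);b,_=touch(-v,z,.011);c=c+v*(a-b)/2000
print("c",c)
move_straight([*c,z],max_speed=.05);pause(.1)
h=move_straight([*c,.1085],max_speed=.012,max_force=2.5)
o=observe();z1=o["tcp_pos"][2];print("down",h,z1,o["contact_force"],o["wrist_torque"],o["time"])
zu=z1+.0015
move_straight([*c,zu],max_speed=.03);pause(.1)
n=np.array([np.sin(yaw),-np.cos(yaw)])
touch(n,zu,.004);touch(-n,zu,.004)
np.save("c.npy",[*c,z1]);print(observe()["tcp_pos"],observe()["time"])
E
```

```text
[0. 1.] True 7.09 [ 0.5 -3.3  1. ] 12.32
[-0. -1.] True 7.12 [ 0.4  2.  -0.4] 13.07
[1. 0.] True 7.07 [-1.2 -0.7 -1.6] 13.8
[-1. -0.] True 6.9 [3.7 0.2 0.2] 14.53
c [ 0.45318858 -0.20901492]
down True 0.11693516317237759 [ 0.63607733 -0.77643839  2.97397214] [-0.08247929 -0.12024342  0.01518657] 16.3833
[-0.41  0.91] True 1.38 [ 1.7 -2.6 -0.8] 16.94
[ 0.41 -0.91] True 2.32 [0.3 1.5 1.2] 17.45
[ 0.45297541 -0.20888846  0.11828507] 17.7
```

Centring agreed to within 0.2 mm. The blade is blocked sideways both ways, so it is in the slot with the top about 21.6 mm down. Next I'll press and turn in small steps, watching force and torque.

```bash
cat >> h.py <<'E'
def avg(P,n=5,dt=.03):
    f=[]
    for _ in range(n):
        P.pause(dt);o=P.observe();f.append(np.r_[o["contact_force"],o["wrist_torque"],o["tcp_pos"]])
    return np.mean(f,0)
E
python3 - <<'E'
from h import *
import plant
from plant import *
cx,cy,z1=np.load("c.npy");c=np.array([cx,cy])
yaw=np.radians(204.4)
b=avg(plant,6);print("bias",b.round(3))
for dz in (0,-.002,-.0035,-.0045,-.0052):
    z=z1+dz
    move_straight([*c,z],max_speed=.015,max_force=12);a=avg(plant,4)
    print(dz,(a[:3]-b[:3]).round(2),(a[3:6]-b[3:6]).round(3),((a[8]-z1)*1000).round(2))
    if a[2]-b[2]>8: break
np.save("st.npy",np.r_[b,c,z,yaw])
t=observe()["time"]
for k in range(3):
    yaw-=np.radians(4);move_straight([*c,z],Rz(yaw),max_speed=.1);a=avg(plant,4)
    print(np.degrees(yaw).round(1),(a[:3]-b[:3]).round(2),(a[3:6]-b[3:6]).round(3),((a[6:]-[*c,z1])*1000).round(2))
np.save("st.npy",np.r_[b,c,z,yaw]);print(t,observe()["time"])
E
```

```text
bias [-0.235 -0.083 -1.413 -0.016 -0.015 -0.01   0.453 -0.209  0.118]
0 [-0.11  0.29  3.81] [0.086 0.112 0.004] 0.15
-0.002 [-0.08  0.54  5.82] [0.109 0.136 0.005] -1.88
-0.0035 [0.04 0.59 7.04] [ 0.115  0.173 -0.034] -3.35
-0.0045 [-0.71  0.68  8.26] [ 0.158  0.221 -0.034] -4.27
200.4 [-1.11  0.33  8.42] [0.097 0.275 0.012] [ 0.14 -0.13 -4.19]
196.4 [-0.38  0.21  7.88] [0.052 0.178 0.014] [ 0.26 -0.24 -4.19]
192.4 [-0.03 -0.23  8.24] [0.025 0.157 0.026] [ 0.36 -0.29 -4.16]
19.4667 20.6167
```

```bash
python3 - <<'E'
from h import *
import plant
from plant import *
s=np.load("st.npy");b=s[:9];c=s[9:11];z,yaw=s[11:]
while np.degrees(yaw)>136:
    yaw-=np.radians(4 if np.degrees(yaw)>160 else 2);move_straight([*c,z],Rz(yaw),max_speed=.1);a=avg(plant,5)
    F=a[:3]-b[:3];T=a[5]-b[5]
    print(np.degrees(yaw).round(1),F.round(2),(a[3:6]-b[3:6]).round(3),((a[6:]-[*c,z1 if 0 else z])*1000).round(2))
    c=c+np.clip(F[:2]*.0001,-.0003,.0003)
    if T>.13 or np.hypot(*F[:2])>6 or F[2]<6 : break
np.save("st.npy",np.r_[b,c,z,yaw]);print(observe()["time"],c)
E
```

```text
188.4 [0.15 0.27 8.36] [0.011 0.097 0.009] [ 0.42 -0.3   0.36]
184.4 [-0.34 -0.    8.08] [-0.082  0.094  0.021] [ 0.43 -0.41  0.38]
180.4 [-0.15 -0.69  8.28] [-0.225  0.12  -0.002] [ 0.45 -0.53  0.4 ]
176.4 [-0.34 -1.06  8.19] [-0.284  0.111  0.029] [ 0.47 -0.61  0.42]
172.4 [ 0.11 -1.25  7.58] [-0.342  0.154  0.011] [ 0.49 -0.67  0.45]
168.4 [-0.18 -1.21  8.13] [-0.396  0.145  0.059] [ 0.47 -0.7   0.44]
164.4 [-0.39 -1.37  8.  ] [-0.446  0.182  0.031] [ 0.45 -0.76  0.44]
160.4 [-0.34 -1.71  7.61] [-0.483  0.188  0.028] [ 0.44 -0.78  0.45]
156.4 [-0.48 -1.68  7.65] [-0.479  0.222  0.043] [ 0.42 -0.8   0.45]
154.4 [-0.46 -1.6   8.18] [-0.418  0.231  0.071] [ 0.43 -0.76  0.44]
152.4 [-0.36 -1.34  8.02] [-0.375  0.172  0.037] [ 0.43 -0.71  0.43]
150.4 [-0.16 -1.15  7.87] [-0.362  0.189  0.019] [ 0.42 -0.69  0.42]
148.4 [-0.52 -1.38  7.61] [-0.335  0.17   0.03 ] [ 0.39 -0.64  0.4 ]
146.4 [-0.17 -1.14  7.82] [-0.335  0.199  0.023] [ 0.39 -0.63  0.4 ]
144.4 [-0.45 -1.47  8.06] [-0.329  0.217  0.047] [ 0.38 -0.62  0.4 ]
142.4 [-0.65 -1.1   7.92] [-0.27   0.189  0.041] [ 0.36 -0.59  0.39]
140.4 [-0.15 -0.64  8.11] [-0.247  0.177  0.042] [ 0.36 -0.56  0.38]
138.4 [-0.5  -0.76  8.25] [-0.279  0.2    0.033] [ 0.35 -0.57  0.39]
136.4 [-0.39 -1.09  7.63] [-0.233  0.188  0.047] [ 0.38 -0.55  0.39]
134.4 [-0.28 -1.    7.92] [-0.19   0.18   0.047] [ 0.38 -0.51  0.38]
28.95 [ 0.45258443 -0.21115236]
```

```bash
python3 - <<'E'
from h import *
import plant
from plant import *
s=np.load("st.npy");b=s[:9];c=s[9:11];z,yaw=s[11:]
while np.degrees(yaw)>118:
    yaw-=np.radians(2);move_straight([*c,z],Rz(yaw),max_speed=.1);a=avg(plant,6)
    F=a[:3]-b[:3];T=a[5]-b[5];r=observe()["ee_rot"]
    print(np.degrees(yaw).round(1),np.degrees(np.arctan2(r[1,0],r[0,0])).round(1),F.round(2),(a[3:6]-b[3:6]).round(3),((a[6:]-[*c,z])*1000).round(2))
    if T>.105 or np.hypot(*F[:2])>6 or F[2]<6 : break
np.save("st.npy",np.r_[b,c,z,yaw]);print(observe()["time"],c,observe()["grip_width"])
d=get_image("top");cv2.imwrite("pics/t2.png",cv2.resize(d["color"][170:280,300:410],None,fx=5,fy=5,interpolation=2))
E
```

```text
132.4 132.4 [-0.47 -0.75  7.97] [-0.173  0.18   0.097] [ 0.37 -0.49  0.38]
130.4 130.4 [-0.3  -0.53  8.34] [-0.218  0.189  0.089] [ 0.34 -0.51  0.38]
128.4 128.4 [-0.63 -1.03  8.23] [-0.261  0.28   0.125] [ 0.3  -0.54  0.37]
30.3 [ 0.45258443 -0.21115236] 0.011119017770763644
```

View pics/t2.png

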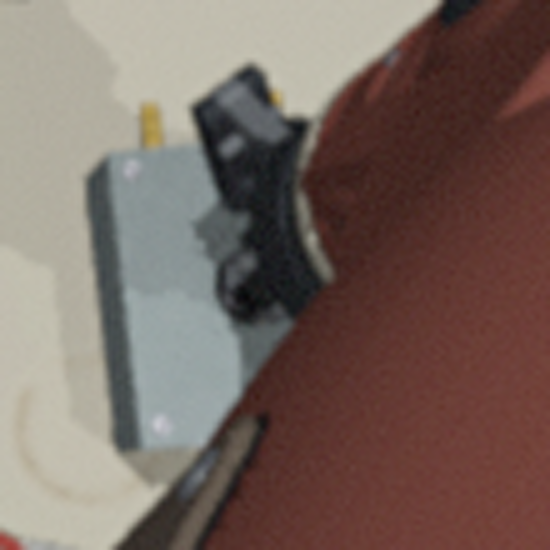

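The torque rose from a steady 0.04 to about 0.12 N·m over the last few degrees, so the knob is at its end stop. The picture shows the arm hiding most of the box, and nothing has moved. I'll unload the blade, lift out and return to the stand.

```bash
python3 - <<'E'
from h import *
import plant
from plant import *
s=np.load("st.npy");b=s[:9];c=s[9:11];z,yaw=s[11:]
a=avg(plant,10);print("T",a[5]-b[5])
yaw+=np.radians(7);move_straight([*c,z],Rz(yaw),max_speed=.1);a=avg(plant,6);print("unloaded T",a[5]-b[5],(a[:3]-b[:3]).round(2))
move_straight([*c,z+.013],max_speed=.03);a=avg(plant,4);print("up",(a[:3]-b[:3]).round(2))
print(move_straight([*c,.18],max_speed=.08,max_force=6))
c0=[.4837,.0681]
goto([*c0,.18],Rz(np.radians(155.3)))
move_straight([*c0,.142],max_speed=.08);pause(.2)
b=avg(plant,4)
h=move_straight([*c0,.085],max_speed=.04,max_force=5)
a=avg(plant,4);print(h,a[6:],(a[:3]-b[:3]).round(2),observe()["time"])
E
```

```text
T 0.12355629166783483
unloaded T 0.0449157238402812 [-0.51 -0.61  8.04]
up [0.02 0.26 0.39]
False
False [0.48386916 0.06811698 0.08520548] [-0.21  0.32 -0.33] 36.4583
```

```bash
python3 - <<'E'
from h import *
import plant
from plant import *
c0=[.4837,.0681]
b=avg(plant,4)
h=move_straight([*c0,.0775],max_speed=.01,max_force=3)
a=avg(plant,4);print(h,a[6:],(a[:3]-b[:3]).round(2))
d=get_image("side");cv2.imwrite("pics/s3.png",np.hstack([cv2.resize(d["color"][180:300,220:310],None,fx=4,fy=4,interpolation=2)]))
d=get_image("top")
g=cv2.cvtColor(d["color"],cv2.COLOR_BGR2GRAY)
print(observe()["time"])
E
```

```text
True [0.483712   0.06808748 0.07949809] [-0.37 -0.2   6.69]
37.3917
```

View pics/s3.png

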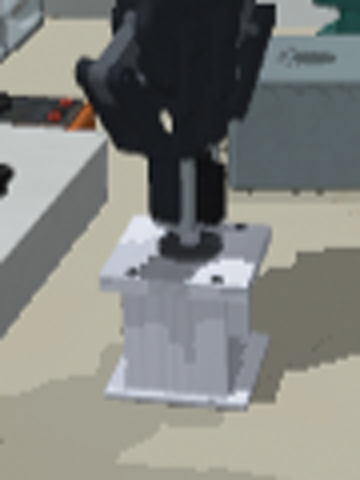

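The view shows the collar seated on the stand plate, at the same height as when I picked the key up. I'll release it and back away.

```bash
python3 - <<'E'
from h import *
from plant import *
p=observe()["tcp_pos"]
grip(.05);pause(.2)
move_straight([p[0],p[1],.19],max_speed=.1)
movej([-1.371,.291,-.153,1.127,0,1.431]);pause(.3)
d=get_image("top");g=d["color"]
P=cloud(d);print(observe()["time"],"handle z",np.percentile(P[195:215,185:210,2],[80,90,95]))
a=cv2.resize(g[175:275,165:235],None,fx=5,fy=5,interpolation=2)
b=cv2.resize(g[215:240,338:364],None,fx=15,fy=15,interpolation=2).astype(float)
b=np.clip((b-15)*3,0,255).astype(np.uint8);b=cv2.copyMakeBorder(b,0,500-b.shape[0],0,0,0)
cv2.imwrite("pics/t4.png",np.hstack([a,b]))
E
```

```text
41.9583 handle z [0.11329782 0.114783   0.1158088 ]
```

View pics/t4.png

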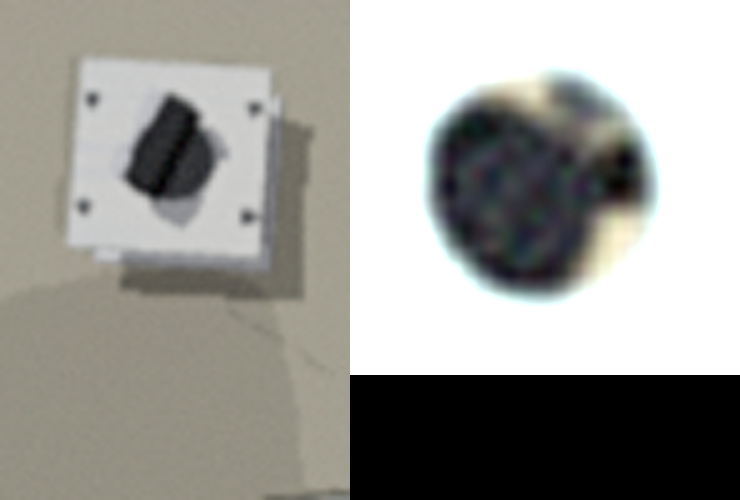

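```bash
python3 -c "
from plant import *
print(sign_off())"
```

```text
the job is handed in; nothing more can be done
None
```

I turned the knob clockwise to its end stop, judged by feel (torque rose to about 0.12 N·m; about 8 N of push), hung the key back upright in its stand, and handed the job in at about 42 s; the last picture couldn't confirm the knob's angle.

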